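Hang the shelf on the slotted upright

TASK

Hang the loose shelf that has hooks on its back on the slotted upright: put its four hooks into the top two rows of slots and press it down past the spring catch until it is fully home and the catch has sprung out again, then let go. Leave the other things on the bench where they are.

Things in the scene. Friction and masses are not known exactly. Their poses are not given: they have to be found in the camera images.
- shelf_grip (a point): Centre of the grip bar of the loose aluminium shelf (130 deep, 90 wide, 136 high, 0.3 kg) standing on its flat underside. Bar: 90 mm long (x), 16 wide (y), 30 high, over a 5 mm web with 100 mm free below; its top is the shelf's top. This point is 121 mm above the underside, 50 mm in front (-x) of the back plate's rear face. Axes: x to the back, where the hooks stick out; y across; z up.
- shelf_back (a point): Same shelf and axes: middle of the lower rear edge of its back plate (80 wide, 5 thick, 136 high). Four steel hooks stick 11 mm out of the rear face (+x), 22 mm left and right of the middle; each is 8 wide, with a 9 mm high neck (undersides 92 and 44 mm above this point) and an end lip reaching 20 mm lower, 6.5 mm off the plate. A window low in the plate receives the catch.
- upright: Slotted grey steel upright fixed to the bench, 80 wide, 207 high, foot plate 130 x 120 x 8 mm. Origin: bench level, middle of the front face, which looks to its own -x; z up. Face 5 mm thick, open behind; two columns of slots 22 mm left and right of the middle, four rows; slots 13 wide, 35 high, lower edges at heights 23, 71, 119, 167 mm. Place and yaw vary.
- upright_home (a point): Middle of the upright's front face, 75 mm above the bench; axes as the upright's. With the shelf home in the top two rows, shelf_back lies here with the same axes and the necks rest on the slots' lower edges. To enter the slots the shelf must be 20 to 26 mm higher; then the back plate goes flat on the face and the shelf moves straight down.
- catch (a joint): Spring catch in the middle of the upright's face: steel wedge 20 mm wide, 4 mm proud, ramp on top, flat below at 82 mm height. Value: m pushed in (0 = out, at most 0.007; 5 N plus 0.6 N per mm). Going down, the shelf's foot meets the ramp 11 to 13 mm above home, lips already 7 mm behind the face, and can rest there; 7 to 20 N down takes it past, and the catch springs out into the window.
- plain_shelf: Bystander: a shelf of the same make and size but without hooks (smooth back with two bolt holes), standing on the bench on the left. Origin as shelf_back.
- housing: Bystander: red plastic instrument housing 120 x 150 x 40 mm near the far edge. Origin at the centre of its underside.
- driver: Bystander: blue electric screwdriver lying between the two work places, along x, 230 mm long, 40 mm wide and high. Origin under it.
- tape: Bystander: yellow ring of tape, 100 mm diameter, 25 mm high, lying flat on the right. Origin at the centre of its underside.
- bit_case: Bystander: black bit case 90 x 120 x 30 mm on the right. Origin at the centre of its underside.
Not all that is in view belongs to the job. Leave any orange look-alike of the upright alone.

How it is judged:
By the outcome, as a careful person would: the job done as asked, in the order asked, and still so for the second after the job is handed in, with the robot touching nothing.
It also fails if it takes over 50 s, if anything falls off the work surface, if the arm or the gripper's body presses on something with over 40 N, if the wrist force passes 120 N, or if a joint passes its speed limit or range.

ROBOT

A 7-joint arm with a two-finger parallel gripper is mounted at the origin on the work surface. World frame = base frame: x ahead of the robot, y to its left, z up, the work surface at z = 0. Lengths are in mm, angles in rad, forces in N, time in s.
With the tool pointing down it reaches from about 425 to 925 mm from the base axis. Payload 6.8 kg.
Tool frame: the origin (TCP) lies between the finger pads; the fingertips stand 14 mm ahead of it and the grasp point (between the pads) lies 5 mm behind it; y points along the fingers, z is the direction in which the jaws open and shut, and the axes are right-handed (so a half turn about y gives the same grasp; the last joint's range is limited). The gripper opens to 88 mm and grips with 3 to 60 N. Pads are 20 mm wide; open, the fingers measure 115 mm over their backs; the gripper's body (75 mm by 178 mm) begins 61 mm behind the grasp point.
Start: joints at [-1.248, 0.477, 0.022, 1.555, -0.011, 1.109, -0.083], TCP at [281.877, 613.345, 236.664] pointing down, gripper open.
Joint ranges: [-2.96, 2.96], [-0.34, 2.1], [-1.41, 1.46], [0.24, 2.44], [-1.37, 4.51], [0.17, 1.92], [-2.96, 2.96]. Speed limits (rad/s): [2.39, 2.39, 3.14, 3.14, 3.14, 3.14, 3.14].

INTERFACE

Orientations are given as a rotation vector (axis times angle).
In Python, from rig import robot gives the robot as it stands.
- The arm moves only by the tool jog_arm, never from a script. Its argument "steps" is one flat list of numbers, 5 for each row, row after row: the opening, from 0 (shut) to 1 (fully open), then the shift along the tool's x, y, z normalised to -1 to 1, where 1 is 25 cm, then the turn about the tool's y normalised to -1 to 1, where 1 is pi rad. A call has 1 to 12 rows; each row is the pose to reach, as a shift and turn from the pose commanded when the call began, along the tool's axes at that moment, turning the shorter way round; what a row does not reach only later rows make up. A row lasts 1/8 s, in which the tool goes at most 62.5 mm and 10.7 degrees, less where a joint would pass 70% of its speed; a pose out of reach is approached as far as the arm can. A call with a number of a shift or a turn outside -1 to 1 is refused whole. A call with a gripper value outside its range is refused whole. The fingers move at their own pace and stop on an object; "grip_force" is the grip in N (left out, the last holds). Time passes only in rows, so rows that repeat a pose let the fingers close. It gives the time, the measured TCP pose, the force and the opening at its end, in the units of the state.
- robot.get_state(): the state, without advancing time (a new reading comes with each control period).
- robot.snapshot(name): name is "scene" or "top"; returns a dict with "pixels" (420x560x3 uint8, red, green, blue), "fx", "fy", "cx", "cy" (pixels), "rvec" (rotation vector, rad) and "tvec" (3), from world to camera coordinates, as OpenCV has them. Camera axes: x right, y down, z forward; pixel columns grow to the right and rows downward; lengths in mm; the calibration is good to about 2 mm. A picture is of the moment at which its call begins. There is no depth.
- robot.finish_job(): hands the job in, once; it reports no verdict.
Trained networks look in a picture, given as the dict that the camera call returned (one of the last four; its "shot" number tells which), for a name from the list of things; names that differ only in an ending like _2 or _b are one class to them, and where a whole thing is asked for, a point or a joint stands for the part that bears it (a point fixed in the world has none). Each returns a list of dicts, best first, with "p" (0 to 1); they miss things now and then, are a little off and sometimes report something else, mostly with a low value. They report only what shows in the picture. A call takes as long as a camera call. They do not tell look-alikes from the thing itself.
- robot.search_frame(picture, query): "extent" ([left, top, right, bottom] in pixels, round what is visible of it).
- robot.tip_of(picture, query): "xy" ([column, row] in pixels: a listed point, or the origin of a listed thing).
The state is a dict: "time": time; "joint_pos": joint angles; "joint_vel": joint speeds; "tau": joint torques, N m; "eef_pos": TCP position; "ee_rot": TCP orientation; "contact_force": force on the tool from outside, world axes, zero at the start; "ft_torque": the same for the moment, N m; "opening": finger opening in mm.
Only numpy, scipy, OpenCV 4.12 (cv2) and the standard library are available. Lean on these libraries where they do the work, as an engineer would, in place of code of your own. Each camera call takes 0.05 s, during which the arm holds its last target. There are 200 camera calls.

## Working session

There is one attempt and no reset: what is moved stays moved. The work goes in short steps, Python scripts to look and compute and a tool call to move; the robot and the scene stay as the last step left them, time stands still between calls to the robot, and variables do not carry over. Pictures are saved under pics/ and viewed, about 8 in all and at most 12, crops included, and the job is handed in when it is done.

Besides the shell and the picture viewer there is one more tool, called after "Emit:" as a command line: name --argument value ..., lists and objects as JSON in quotes. jog_arm: Moves the arm, as the interface text tells. Its arguments: {"type":"object","properties":{"steps":{"type":"array"},"grip_force":{"type":"number"}},"required":["steps"]}

```bash
mkdir -p pics; ls; cat > h.py <<'E'
import numpy as np, cv2
from rig import robot
from scipy.spatial.transform import Rotation as R
def save(s,n,crop=None,k=1):
    im=s["pixels"][:,:,::-1]
    if crop: a,b,c,d=crop; im=im[b:d,a:c]
    cv2.imwrite("pics/"+n,cv2.resize(np.ascontiguousarray(im),None,fx=k,fy=k,interpolation=cv2.INTER_CUBIC))
def ray(s,xy):
    Rm=R.from_rotvec(s["rvec"]).as_matrix(); c=-Rm.T@np.array(s["tvec"])
    d=Rm.T@np.array([(xy[0]-s["cx"])/s["fx"],(xy[1]-s["cy"])/s["fy"],1]); return c,d
def atz(s,xy,z):
    c,d=ray(s,xy); return c+d*(z-c[2])/d[2]
def proj(s,P):
    return cv2.projectPoints(np.array(P,float).reshape(-1,3),np.array(s["rvec"],float),np.array(s["tvec"],float),np.array([[s["fx"],0,s["cx"]],[0,s["fy"],s["cy"]],[0,0,1.]]),None)[0].reshape(-1,2)
E
python3 - <<'E'
from h import *
st=robot.get_state(); print(st["eef_pos"],st["ee_rot"],R.from_rotvec(st["ee_rot"]).as_matrix().round(3),st["contact_force"],st["opening"])
for n in("scene","top"):
    s=robot.snapshot(n); save(s,n+".png",k=1.4); print(n,s["fx"],ray(s,(280,210)))
    for q,z in(("shelf_grip",121),("shelf_back",0),("upright",0),("upright_home",75),("plain_shelf",0),("driver",0)):
        for t in robot.tip_of(s,q)[:3]: print(q,t["p"],np.round(t["xy"],1),atz(s,t["xy"],z).round(1))
    for q in("shelf_back","upright","plain_shelf"):
        for t in robot.search_frame(s,q)[:3]: print("box",q,t["p"],np.round(t["extent"]))
E
```

```text
pics
[281.65089396 612.81177177 235.69779893] [-1.54600671  0.33820027 -0.33773988] [[ 0.909 -0.001  0.418]
 [-0.418 -0.002  0.909]
 [ 0.    -1.    -0.002]] [-0.21534422  0.50522083 -0.17471333] 87.6831235353681
scene 440.83678233168973 (array([1098.20033997, -939.55134973,  846.52124503]), array([-0.40899882,  0.72299386, -0.55707025]))
shelf_grip 0.97 [216.9 245.9] [ 504.8 -227.9  121. ]
shelf_back 0.74 [234.5 287.1] [ 555.3 -232.3    0. ]
upright 0.87 [277.5 292.9] [ 668.9 -193.7    0. ]
upright 0.83 [316.4 217.3] [605.  181.4   0. ]
upright 0.56 [264.4 177.7] [313.9 324.1   0. ]
upright_home 0.92 [265.8 159.9] [317.9 330.4  75. ]
upright_home 0.91 [277.3 274.4] [ 673.1 -201.7   75. ]
upright_home 0.89 [319.1 201.2] [616.6 169.   75. ]
plain_shelf 0.9 [355.  181.1] [628.  473.5   0. ]
driver 0.88 [278.4 242.6] [562.1  -1.6  -0. ]
box shelf_back 0.66 [187. 234. 242. 295.]
box upright 0.71 [310. 155. 349. 232.]
box upright 0.63 [255. 124. 296. 184.]
box upright 0.6 [261. 226. 315. 314.]
box plain_shelf 0.55 [331. 148. 358. 194.]
top 437.30939705543966 (array([ 443.01616095,   -3.93090109, 1269.22209081]), array([ 0.096709  ,  0.00479417, -0.99535304]))
shelf_grip 0.89 [367.9 230.4] [ 502.1 -229.1  121. ]
shelf_back 0.65 [363.1 221. ] [ 535.5 -239.3    0. ]
upright 0.95 [349.8 173.9] [ 673.8 -201.9    0. ]
upright 0.88 [222.1 196.6] [604.8 171.9   0. ]
upright 0.56 [161.6 296.7] [314.2 340.9   0. ]
upright_home 0.81 [153.9 302.3] [306.8 340.9  75. ]
upright_home 0.73 [218.1 193. ] [605.2 172.8  75. ]
upright_home 0.62 [356.  172.5] [ 664.1 -207.3   75. ]
plain_shelf 0.57 [129.7 188.7] [626.9 444.3   0. ]
plain_shelf 0.44 [442.8 187.3] [ 635.4 -472.5    0. ]
driver 0.73 [282.1 210.6] [564.6  -4.    0. ]
box shelf_back 0.69 [340. 210. 384. 265.]
box upright 0.97 [118. 259. 182. 317.]
box upright 0.93 [192. 158. 244. 211.]
box upright 0.66 [318. 135. 378. 194.]
box plain_shelf 0.74 [ 98. 179. 159. 237.]
```

View pics/scene.png

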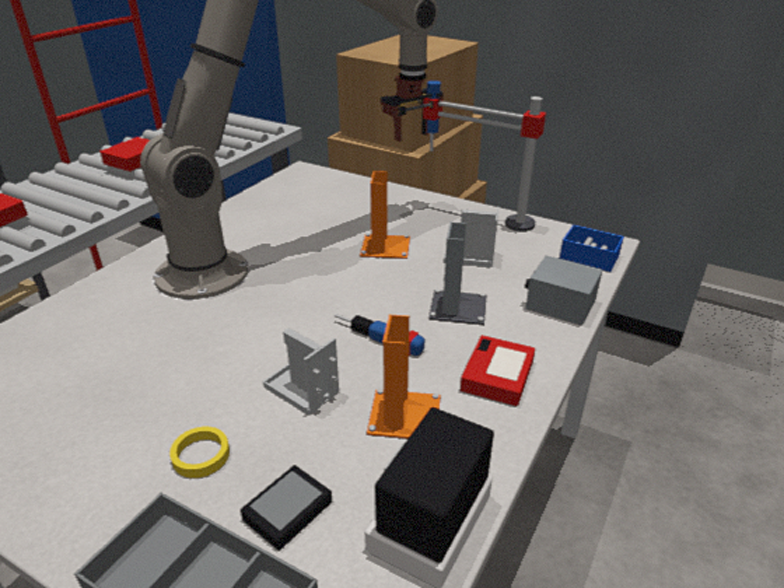

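View pics/top.png

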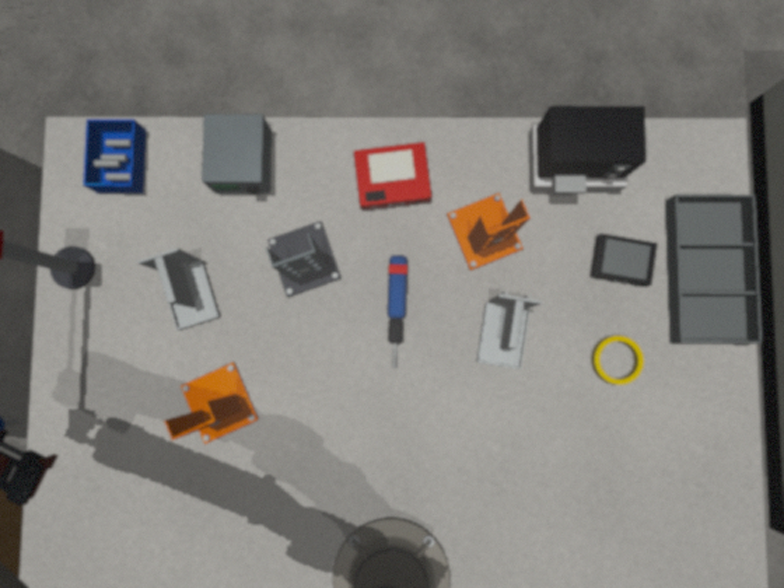

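The scene view shows the hooked shelf at about (305,370) and the grey upright at about (458,285), both in 1.4x pixels. The top view has the shelf at (505,325), the upright at (300,255) and the driver between them at (398,300). The orange look-alikes stay untouched. Next I zoom in to get the yaws.

```bash
python3 - <<'E'
from h import *
a=robot.snapshot("scene"); b=robot.snapshot("top")
import pickle; pickle.dump((a,b),open("s.pkl","wb"))
def cr(s,x,y,w,h,k): return cv2.resize(np.ascontiguousarray(s["pixels"][y:y+h,x:x+w,::-1]),None,fx=k,fy=k,interpolation=cv2.INTER_CUBIC)
t=[cr(a,300,150,66,88,6)[:290*2], cr(b,185,150,66,88,6)]
A=np.hstack([cr(a,300,150,65,50,6),cr(a,300,190,65,50,6)])
B=np.hstack([cr(b,185,155,65,50,6),cr(b,0,0,1,50,6)])
C=np.hstack([cr(a,300,152,66,84,5),cr(b,185,152,66,60,5) if 0 else cr(b,185,152,66,84,5)])
cv2.imwrite("pics/up.png",C)
D=np.hstack([cr(a,183,230,66,70,6),cr(b,335,202,66,70,6)])
cv2.imwrite("pics/sh.png",D)
E
```

```text
(no output)
```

View pics/up.png

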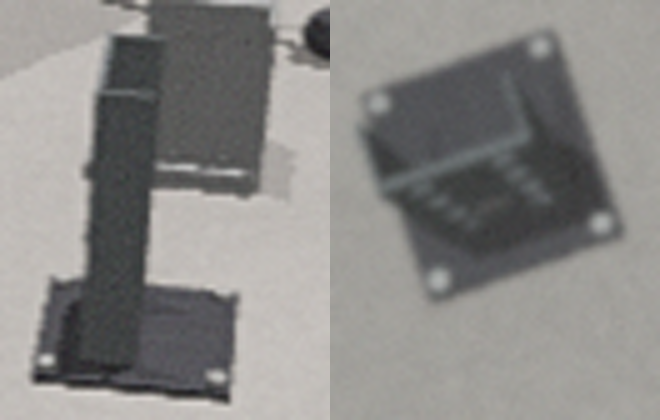

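View pics/sh.png

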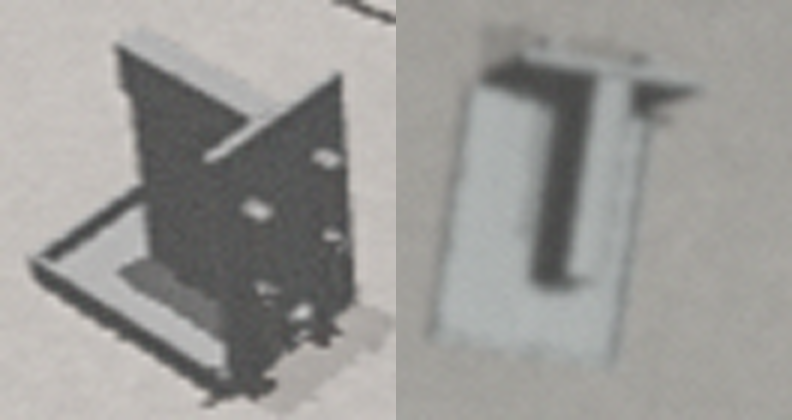

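```bash
cat > fit.py <<'E'
from h import *
from scipy.optimize import least_squares
def T(p,P):
    c,s=np.cos(p[2]),np.sin(p[2]); P=np.array(P,float)
    return np.c_[p[0]+c*P[:,0]-s*P[:,1],p[1]+s*P[:,0]+c*P[:,1],P[:,2]+(p[3] if len(p)>3 else 0)]
def fit(views,p0):
    f=lambda p:np.concatenate([(proj(s,T(p,[m for m,_ in L]))-np.array([q for _,q in L])).ravel() for s,L in views])
    r=least_squares(f,p0,loss="soft_l1"); return r.x,f(r.x).reshape(-1,2)
E
python3 - <<'E'
from fit import *
import pickle; a,b=pickle.load(open("s.pkl","rb"))
u=lambda x,y:(x/5+185-66-.4,y/5+152-.4)   # top panel
t=[((2.5,40,207),u(388,190)),((2.5,-40,207),u(528,137))]
p,r=fit([(b,t)],[605,172,0.3]);print("up top",p,r.round(1).tolist())
foot=[u(365,100),u(555,30),u(625,235),u(435,300)]
F=[atz(b,q,8)[:2] for q in foot]; print("foot",np.round(F,1).tolist(),"ctr",np.mean(F,0).round(1))
for i in range(4):
    d=F[(i+1)%4]-F[i]; print(np.linalg.norm(d).round(1),np.arctan2(d[1],d[0]).round(3))
# rel. foot centre in upright frame
v=lambda x,y:((x-396)/6+335-.4,y/6+202-.4)
w=lambda x,y:(x/6+183-.4,y/6+230-.4)
tt=[((0,40,136),v(527,48)),((0,-40,136),v(703,88)),((-130,45,5),v(430,345)),((-130,-45,5),v(615,367))]
ss=[((0,-40,136),w(340,72)),((-5,40,136),w(203,160)) if 0 else ((0,40,136),w(340,72))]
ss=[((0,-40,136),w(205,162)),((0,40,136),w(343,74))]
ss2=[((0,-40,136),w(343,74)),((0,40,136),w(205,162))]
for L in([(b,tt)],[(b,tt),(a,ss)],[(b,tt),(a,ss2)]):
    p,r=fit(L,[550,-235,-0.1]);c,s=np.cos(p[2]),np.sin(p[2])
    print(p.round(3),"grip",(p[0]-50*c).round(1),(p[1]-50*s).round(1),r.round(1).tolist())
E
```

```text
up top [6.06425640e+02 1.72155139e+02 3.59491493e-01] [[-1.3, 0.3], [1.3, -0.3]]
foot [[677.1, 261.5], [719.1, 150.8], [598.3, 108.1], [559.7, 218.0]] ctr [638.6 184.6]
118.4 -1.208
128.2 -2.802
116.4 1.908
125.1 0.355
[ 5.47777e+02 -2.35363e+02 -1.53000e-01] grip 498.4 -227.7 [[-0.5, 0.5], [0.8, -1.3], [-0.2, -0.4], [0.0, 1.0]]
[ 5.48373e+02 -2.36380e+02 -1.61000e-01] grip 499.0 -228.3 [[-0.1, 0.2], [1.1, -1.4], [-0.2, -0.8], [0.0, 0.8], [0.3, -0.4], [-0.8, -1.1]]
[ 5.47953e+02 -2.34785e+02 -1.46000e-01] grip 498.5 -227.5 [[-0.7, 0.5], [0.5, -1.5], [-0.2, -0.3], [0.1, 0.9], [-22.3, 13.9], [22.3, -16.2]]
```

Emit:
jog_arm --steps '[1,0.1,-0.25,-0.07,0,1,0.4,-0.25,-0.3,-0.04,1,0.92,-0.25,-0.69,-0.088,1,0.92,-0.25,-0.69,-0.088,1,0.92,-0.25,-0.69,-0.088,1,0.92,-0.25,-0.69,-0.088,1,0.92,-0.25,-0.69,-0.088]'

```text
time: 1.98
eef_pos: [419.0, 360.5, 299.4]
ee_rot: [-1.567, 0.122, -0.122]
contact_force: [-0.4, 0.9, 0.3]
opening: 87.9
```

Emit:
jog_arm --steps '[1,0.24,0,-0.98,0,1,0.24,0,-0.98,0,1,0.24,0,-0.98,0,1,0.24,0,-0.98,0,1,0.24,0,-0.98,0,1,0.24,0,-0.98,0]'

```text
time: 2.72
eef_pos: [440.4, 111.5, 299.3]
ee_rot: [-1.567, 0.119, -0.119]
contact_force: [0.0, 0.4, 0.2]
opening: 87.7
```

```bash
cat >> h.py <<'E'
def plan(tgt,yaw=None):
    st=robot.get_state(); M=R.from_rotvec(st["ee_rot"]).as_matrix(); d=M.T@(np.array(tgt)-st["eef_pos"])
    y0=np.arctan2(M[1,0],M[0,0]); t=0 if yaw is None else -(yaw-y0)/np.pi
    print("t",round(st["time"],2),"pos",np.round(st["eef_pos"],1),"yaw",round(y0,3),"tilt",M[2].round(3),"F",np.round(st["contact_force"],1),"op",round(st["opening"],1),"-> shift",(d/250).round(4),"turn",round(t,4))
E
python3 -c "
from h import *
plan([500.5,-228,300],-0.155)"
```

```text
t 2.73 pos [440.4 111.5 299.3] yaw -0.152 tilt [ 0.    -1.     0.001] F [0.  0.4 0.2] op 87.7 -> shift [ 0.4428 -0.0038 -1.3061] turn 0.0011
```

Emit:
jog_arm --steps '[1,0.443,0,-0.9,0,1,0.443,0,-0.9,0,1,0.443,0,-0.9,0,1,0.443,0,-0.9,0,1,0.443,0,-0.9,0]'

```text
time: 3.35
eef_pos: [516.8, -132.3, 298.9]
ee_rot: [-1.569, 0.123, -0.124]
contact_force: [0.6, 0.8, -0.1]
opening: 87.9
```

Emit:
jog_arm --steps '[1,0,0,-0.406,0,1,0,0,-0.406,0,1,0,0.35,-0.406,0,1,0,0.35,-0.406,0,1,0,0.35,-0.406,0]'

```text
time: 3.98
eef_pos: [499.9, -226.8, 209.5]
ee_rot: [-1.566, 0.121, -0.114]
contact_force: [-0.5, 0.1, -0.1]
opening: 88.1
```

```bash
python3 - <<'E'
from h import *
plan([500.5,-228,116],-0.155)
s=robot.snapshot("top"); t=robot.snapshot("scene")
st=robot.get_state(); print(proj(s,[st["eef_pos"]]),proj(t,[st["eef_pos"]]))
k=lambda s,x,y:cv2.resize(np.ascontiguousarray(s["pixels"][y:y+90,x:x+80,::-1]),None,fx=5,fy=5,interpolation=cv2.INTER_CUBIC)
cv2.imwrite("pics/g.png",np.hstack([k(t,180,190),k(s,325,190)]))
E
```

```text
t 3.98 pos [ 499.9 -226.8  209.5] yaw -0.15 tilt [-0.005 -1.     0.001] F [-0.5  0.1 -0.1] op 88.1 -> shift [ 0.0047  0.374  -0.0051] turn 0.0017
[[375.08290946 228.85681195]] [[212.67697879 217.19862996]]
```

View pics/g.png

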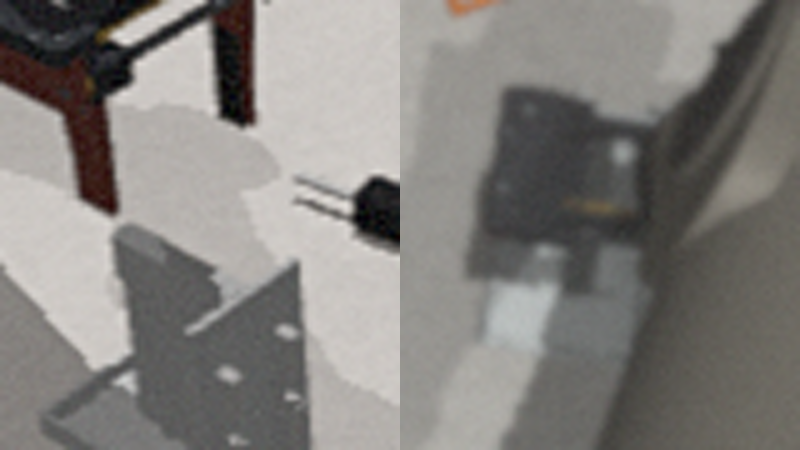

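The left crop shows the open fingers at (95,210) and (235,120), one on each side of the grip bar, so I go down and close.

Emit:
jog_arm --steps '[1,0.004,0.2,-0.005,0,1,0.004,0.374,-0.005,0,1,0.004,0.374,-0.005,0,1,0.004,0.374,-0.005,0,0,0.004,0.374,-0.005,0,0,0.004,0.374,-0.005,0,0,0.004,0.374,-0.005,0,0,0.004,0.374,-0.005,0,0,0.004,0.374,-0.005,0,0,0.004,0.374,-0.005,0,0,0.004,0.374,-0.005,0]' --grip_force 50

```text
time: 5.45
eef_pos: [500.4, -231.8, 118.1]
ee_rot: [-1.567, 0.121, -0.121]
contact_force: [0.5, 0.1, -0.0]
opening: 21.6
```

Emit:
jog_arm --steps '[0,0,-0.2,0,0,0,0,-0.42,0,0,0,0,-0.42,0,0,0,0,-0.42,0,0,0,0,-0.42,0,0]'

```text
time: 6.08
eef_pos: [499.3, -231.1, 221.2]
ee_rot: [-1.567, 0.124, -0.118]
contact_force: [0.4, 0.9, -3.4]
opening: 15.0
```

```bash
python3 - <<'E'
from h import *
c,s=np.cos(.352),np.sin(.352)
# shelf_back 70mm in front of home; grip 50 further
plan([606.4-c*170,172.2-s*170,221],.352)
E
```

```text
t 6.08 pos [ 499.3 -231.1  221.2] yaw -0.154 tilt [-0.004 -1.     0.   ] F [ 0.4  0.9 -3.4] op 15.0 -> shift [-0.4189  0.0029  1.3302] turn -0.1611
```

Emit:
jog_arm --steps '[0,-0.05,0,0.15,0,0,-0.15,0,0.35,0,0,-0.25,0,0.6,-0.05,0,-0.4,0,0.85,-0.1,0,-0.42,0,0.95,-0.15,0,-0.42,0,0.95,-0.161,0,-0.42,0,0.95,-0.161]'

```text
time: 6.95
eef_pos: [432.8, 18.3, 222.4]
ee_rot: [-1.554, -0.273, 0.276]
contact_force: [-0.1, 0.3, -3.4]
opening: 15.7
```

```bash
python3 - <<'E'
from h import *
c,s=np.cos(.352),np.sin(.352)
plan([606.4-c*110,172.2-s*110,221],.352)
E
```

```text
t 6.95 pos [432.8  18.3 222.4] yaw 0.35 tilt [-0.002 -1.    -0.   ] F [-0.1  0.3 -3.4] op 15.7 -> shift [0.4234 0.0046 0.3393] turn -0.0006
```

Emit:
jog_arm --steps '[0,0.05,0,0.17,0,0,0.15,0,0.339,0,0,0.3,0,0.339,0,0,0.42,0,0.339,0,0,0.42,0,0.339,0,0,0.42,0,0.339,0]'

```text
time: 7.7
eef_pos: [502.1, 133.0, 222.3]
ee_rot: [-1.554, -0.272, 0.275]
contact_force: [-0.4, -0.7, -2.9]
opening: 15.2
```

```bash
python3 - <<'E'
from h import *
import pickle
a=robot.snapshot("scene"); b=robot.snapshot("top"); pickle.dump((a,b),open("s2.pkl","wb"))
plan([606.4,172.2,221],.352)
k=lambda s,x,y:cv2.resize(np.ascontiguousarray(s["pixels"][y:y+100,x:x+66,::-1]),None,fx=6,fy=6,interpolation=cv2.INTER_CUBIC)
cv2.imwrite("pics/n.png",np.hstack([k(a,275,140),k(b,188,150)]))
for s in(a,b):
    for q in("shelf_grip","shelf_back"):
        for t in robot.tip_of(s,q)[:2]: print(q,t["p"],np.round(t["xy"],1))
E
```

```text
t 7.8 pos [501.9 133.5 222.8] yaw 0.35 tilt [-0.001 -1.    -0.   ] F [-0.8  0.2 -3.6] op 15.7 -> shift [0.4457 0.0065 0.0022] turn -0.0008
shelf_grip 0.9 [283.4 163.8]
shelf_grip 0.56 [218.2 193. ]
shelf_back 0.78 [226.3 210.7]
```

View pics/n.png

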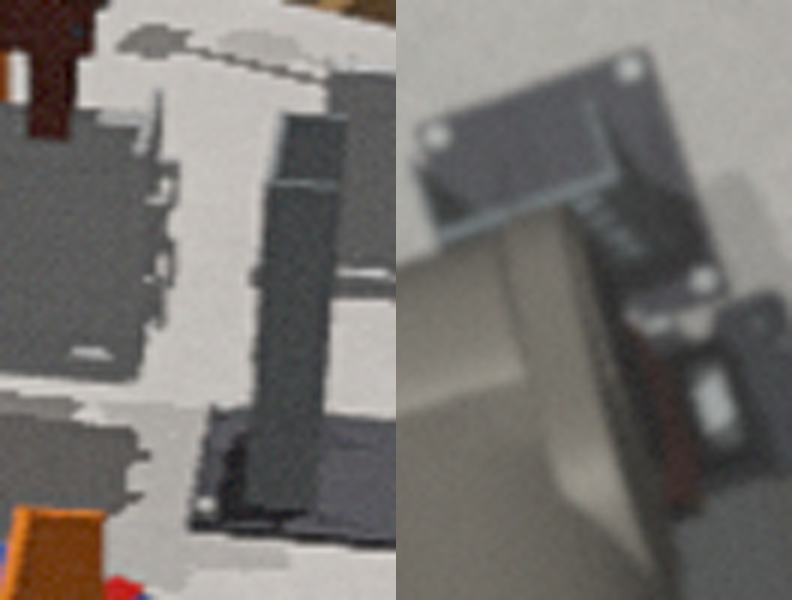

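The left crop shows the shelf's back plate from (155,95) to (135,380), its hooks at (165,185) and (165,265), and the upright's top corners at (268,183) and (285,115). I compare these with predictions.

```bash
cat > pr.py <<'E'
from fit import *
import pickle; a,b=pickle.load(open("s2.pkl","rb"))
st=robot.get_state(); g=st["eef_pos"]; y=.35
sb=[g[0]+50*np.cos(y),g[1]+50*np.sin(y),y,g[2]+5-121]
print("shelf_back nominal",np.round(sb,1))
A=lambda q:((q-[275,140]+.4)*6).round(0).tolist(); B=lambda q:((q-[188,150]+.4)*6+[396,0]).round(0).tolist()
P=[(0,40,136),(0,-40,136),(-5,-40,136),(-5,-40,0),(0,-40,0),(0,40,0),(11,-26,101),(11,-26,72),(11,-26,53),(11,-26,24),(11,26,101)]
for n,p in zip(P,A(proj(a,T(sb,P)))): print("sh",n,p)
up=[606.4,172.2,.352]; U=[(0,40,207),(0,-40,207),(0,-40,8),(0,40,100)]
for n,p,q in zip(U,A(proj(a,T(up,U))),B(proj(b,T(up,U)))): print("up",n,p,q)
E
python3 pr.py
```

```text
shelf_back nominal [5.493e+02 1.516e+02 4.000e-01 1.073e+02]
sh (0, 40, 136) [160.0, 38.0]
sh (0, -40, 136) [139.0, 107.0]
sh (-5, -40, 136) [129.0, 107.0]
sh (-5, -40, 0) [124.0, 339.0]
sh (0, -40, 0) [133.0, 340.0]
sh (0, 40, 0) [153.0, 264.0]
sh (11, -26, 101) [163.0, 158.0]
sh (11, -26, 72) [161.0, 209.0]
sh (11, -26, 53) [160.0, 241.0]
sh (11, -26, 24) [159.0, 289.0]
sh (11, 26, 101) [175.0, 112.0]
up (0, 40, 207) [272.0, 110.0] [441.0, 247.0]
up (0, -40, 207) [258.0, 182.0] [626.0, 181.0]
up (0, -40, 8) [240.0, 505.0] [678.0, 249.0]
up (0, 40, 100) [262.0, 285.0] [488.0, 280.0]
```

```bash
python3 - <<'E'
from h import *
a=robot.snapshot("scene")
c=np.ascontiguousarray(a["pixels"][125:225,235:335,::-1])
c=cv2.convertScaleAbs(c,alpha=1.25,beta=15)
cv2.imwrite("pics/z.png",cv2.resize(c,(600,600),interpolation=cv2.INTER_CUBIC))
E
```

```text
(no output)
```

View pics/z.png

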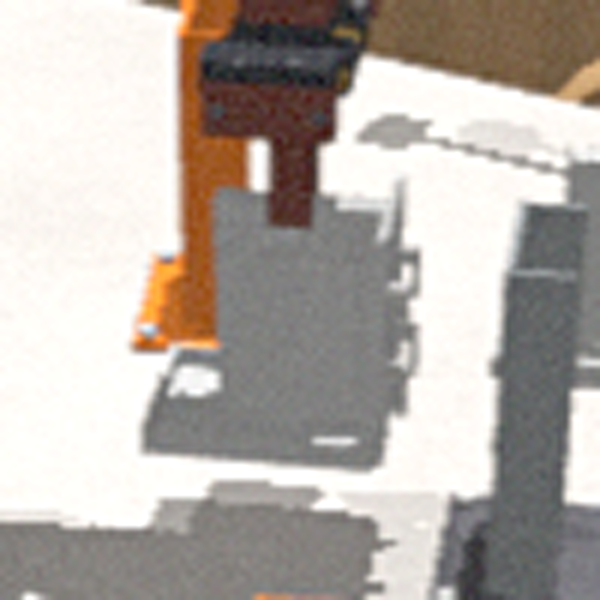

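The plate's lower corner is at (382,468) where (373,430) was predicted, so the shelf hangs about 25 mm low in the grip because the fingers closed during the lift. I'll set it down here, where the bench is free, and regrasp properly.

Emit:
jog_arm --steps '[0,0,0.14,0,0,0,0,0.25,0,0,0,0,0.28,0,0,0,0,0.28,0,0,0,0,0.28,0,0]'

```text
time: 8.68
eef_pos: [503.5, 135.0, 154.3]
ee_rot: [-1.553, -0.277, 0.274]
contact_force: [-0.5, 0.0, -2.9]
opening: 15.3
```

Emit:
jog_arm --steps '[0,0,0.012,0,0,0,0,0.016,0,0,0,0,0.016,0,0]'

```text
time: 9.05
eef_pos: [502.6, 134.8, 149.2]
ee_rot: [-1.553, -0.276, 0.276]
contact_force: [0.1, -0.6, -2.8]
opening: 15.7
```

Emit:
jog_arm --steps '[0,0,0.012,0,0,0,0,0.012,0,0]'

```text
time: 9.3
eef_pos: [502.4, 134.7, 145.9]
ee_rot: [-1.553, -0.275, 0.276]
contact_force: [-0.2, -0.5, -3.7]
opening: 15.8
```

Emit:
jog_arm --steps '[0,0,0.012,0,0,0,0,0.012,0,0]'

```text
time: 9.55
eef_pos: [502.4, 134.7, 142.8]
ee_rot: [-1.553, -0.275, 0.276]
contact_force: [0.5, -0.2, -2.7]
opening: 15.7
```

Emit:
jog_arm --steps '[0,0,0.012,0,0,0,0,0.012,0,0]'

```text
time: 9.8
eef_pos: [503.4, 135.3, 140.6]
ee_rot: [-1.553, -0.277, 0.275]
contact_force: [-0.0, 0.5, 0.9]
opening: 15.3
```

Emit:
jog_arm --steps '[0,0,0.012,0,0,0,0,0.012,0,0]'

```text
time: 10.05
eef_pos: [503.6, 135.7, 140.2]
ee_rot: [-1.551, -0.277, 0.274]
contact_force: [-7.6, 1.3, 26.8]
opening: 15.3
```

Emit:
jog_arm --steps '[0.5,0,-0.016,0,0,0.5,0,-0.016,0,0,0.5,0,-0.016,0,0,0.5,0,-0.016,0,0,0.5,0,-0.016,0,0]'

```text
time: 10.68
eef_pos: [502.5, 134.7, 140.9]
ee_rot: [-1.553, -0.275, 0.276]
contact_force: [0.2, 0.8, 0.9]
opening: 43.4
```

```bash
python3 - <<'E'
from h import *
plan([503,134.5,116],.352)
a=robot.snapshot("scene"); b=robot.snapshot("top")
for s in(a,b):
    for q,z in(("shelf_grip",121),("shelf_back",0)):
        for t in robot.tip_of(s,q)[:2]: print(q,t["p"],np.round(t["xy"],1),atz(s,t["xy"],z).round(1))
c=np.ascontiguousarray(a["pixels"][140:240,235:335,::-1])
c=cv2.convertScaleAbs(c,alpha=1.25,beta=15)
cv2.imwrite("pics/y.png",cv2.resize(c,(600,600),interpolation=cv2.INTER_CUBIC))
E
```

```text
t 10.68 pos [502.5 134.7 140.9] yaw 0.351 tilt [-0.001 -1.    -0.   ] F [0.2 0.8 0.9] op 43.4 -> shift [ 0.0017  0.0996 -0.0013] turn -0.0002
shelf_grip 0.8 [284.8 184.3] [505.5 139.5 121. ]
shelf_grip 0.37 [319.  217.2] [681.8  25.3 121. ]
shelf_back 0.72 [298.7 215.6] [548.5 160.8   0. ]
shelf_back 0.21 [316.8 199.8] [558.6 281.    0. ]
shelf_grip 0.92 [228.9 228.6] [504.7 135.8 121. ]
shelf_back 0.85 [227.3 216.2] [547.3 155.7   0. ]
shelf_back 0.53 [227.5 225.6] [519.9 154.7   0. ]
```

View pics/y.png

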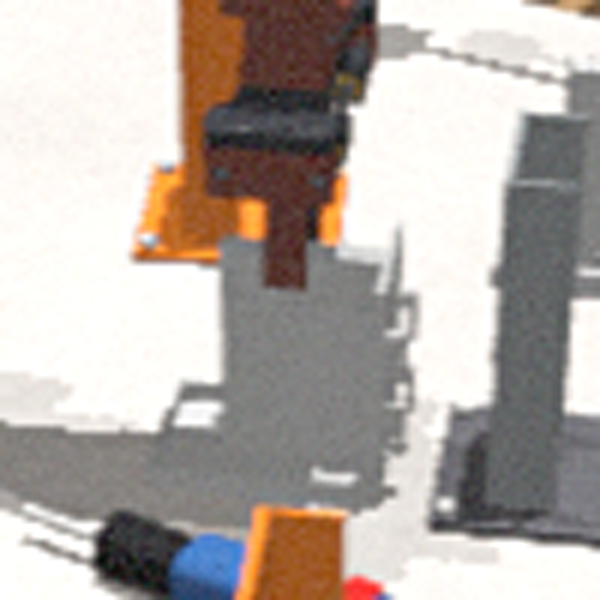

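The shelf now stands upright at about (310,380), with the fingers around the upper part of the bar at (285,280). I check its pose numerically.

```bash
python3 - <<'E'
from fit import *
a=robot.snapshot("scene")
w=lambda x,y:(x/6+235-.4,y/6+140-.4)
P=[(0,40,136),(0,-40,136),(0,-40,0),(-5,-45,0),(11,-26,101),(11,-26,53),(-130,-45,0),(-95,-8,136)]
for sb in([549.5,152,.351,0],):
    for n,q in zip(P,((proj(a,T(sb,P))-[235,140]+.4)*6).round(0).tolist()): print(n,q)
U=[(0,40,207),(0,-40,207),(0,-40,8),(60,-40,207)]
for n,q in zip(U,((proj(a,T([606.4,172.2,.352],U))-[235,140]+.4)*6).round(0).tolist()): print("up",n,q)
E
```

```text
(0, 40, 136) [395.0, 218.0]
(0, -40, 136) [375.0, 293.0]
(0, -40, 0) [369.0, 505.0]
(-5, -45, 0) [359.0, 510.0]
(11, -26, 101) [398.0, 338.0]
(11, -26, 53) [395.0, 413.0]
(-130, -45, 0) [136.0, 488.0]
(-95, -8, 136) [207.0, 247.0]
up (0, 40, 207) [512.0, 110.0]
up (0, -40, 207) [498.0, 182.0]
up (0, -40, 8) [480.0, 505.0]
up (60, -40, 207) [618.0, 192.0]
```

Emit:
jog_arm --steps '[0.5,0,0.1,0,0,0.5,0,0.1,0,0,0.5,0,0.1,0,0,0,0,0.1,0,0,0,0,0.1,0,0,0,0,0.1,0,0,0,0,0.1,0,0,0,0,0.1,0,0,0,0,0.1,0,0,0,0,0.1,0,0,0,0,0.1,0,0]' --grip_force 60

```text
time: 12.4
eef_pos: [502.7, 135.0, 116.3]
ee_rot: [-1.553, -0.276, 0.276]
contact_force: [-1.8, 0.5, 5.2]
opening: 15.8
```

Emit:
jog_arm --steps '[0,0,0,0,0,0,0,0,0,0]'

```text
time: 12.65
eef_pos: [502.6, 134.9, 116.3]
ee_rot: [-1.553, -0.276, 0.276]
contact_force: [-1.9, 1.1, 4.4]
opening: 15.7
```

Emit:
jog_arm --steps '[0,0,-0.15,0,0,0,0,-0.3,0,0,0,0,-0.392,0,0,0,0,-0.392,0,0,0,0,-0.392,0,0]'

```text
time: 13.28
eef_pos: [501.7, 134.3, 212.6]
ee_rot: [-1.554, -0.274, 0.278]
contact_force: [-0.6, 0.2, -3.7]
opening: 15.7
```

```bash
python3 - <<'E'
from h import *
c,s=np.cos(.352),np.sin(.352)
plan([607.5-c*50,173.2-s*50,214.3],.352)
a=robot.snapshot("scene")
c=np.ascontiguousarray(a["pixels"][125:225,235:335,::-1])
c=cv2.convertScaleAbs(c,alpha=1.25,beta=15)
cv2.imwrite("pics/x.png",cv2.resize(c,(600,600),interpolation=cv2.INTER_CUBIC))
E
```

```text
t 13.28 pos [501.7 134.3 212.6] yaw 0.351 tilt [-0.002 -1.    -0.   ] F [-0.6  0.2 -3.7] op 15.7 -> shift [ 0.2509 -0.0075  0.0005] turn -0.0002
```

View pics/x.png

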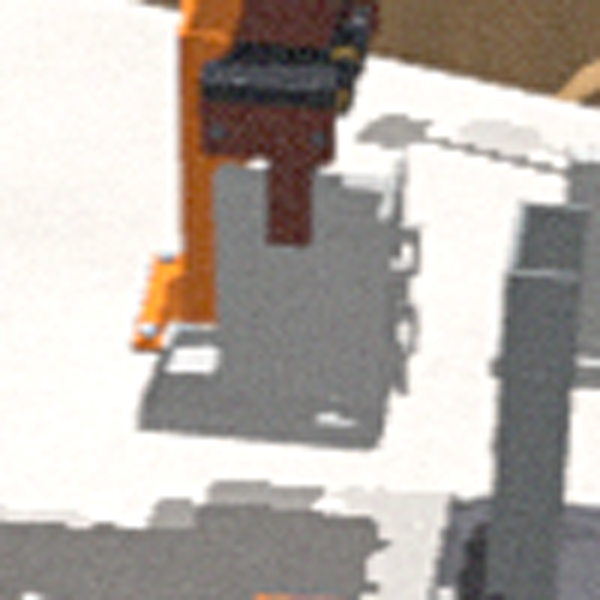

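The shelf's lower corner at (381,447) matches the predicted height, with the bar well inside the fingers. I now move in.

Emit:
jog_arm --steps '[0,0.08,0,0,0,0,0.15,0,0,0,0,0.18,0,0,0,0,0.18,0,0,0,0,0.18,0,0,0]'

```text
time: 13.95
eef_pos: [544.1, 149.8, 213.7]
ee_rot: [-1.553, -0.275, 0.277]
contact_force: [0.3, -0.1, -3.1]
opening: 15.6
```

Emit:
jog_arm --steps '[0,0.02,0,0,0,0,0.02,0,0,0]'

```text
time: 14.2
eef_pos: [549.8, 152.1, 214.3]
ee_rot: [-1.553, -0.276, 0.275]
contact_force: [-0.3, -0.0, -3.1]
opening: 15.7
```

Emit:
jog_arm --steps '[0,0.012,0,0,0,0,0.012,0,0,0]'

```text
time: 14.45
eef_pos: [552.6, 153.1, 214.2]
ee_rot: [-1.553, -0.276, 0.276]
contact_force: [0.6, 0.2, -3.3]
opening: 15.7
```

Emit:
jog_arm --steps '[0,0.012,0,0,0,0,0.012,0,0,0]'

```text
time: 14.7
eef_pos: [555.4, 154.2, 214.2]
ee_rot: [-1.553, -0.276, 0.276]
contact_force: [-0.2, 0.2, -2.7]
opening: 15.6
```

Emit:
jog_arm --steps '[0,0.012,0,0,0,0,0.012,0,0,0]'

```text
time: 14.95
eef_pos: [557.1, 154.8, 213.9]
ee_rot: [-1.553, -0.274, 0.278]
contact_force: [-4.5, -1.3, -0.3]
opening: 15.3
```

Emit:
jog_arm --steps '[0,0.008,0,0,0,0,0.008,0,0,0]'

```text
time: 15.2
eef_pos: [557.2, 154.8, 213.6]
ee_rot: [-1.554, -0.27, 0.28]
contact_force: [-10.5, -2.4, 3.0]
opening: 15.9
```

```bash
python3 - <<'E'
from h import *
a=robot.snapshot("scene")
c=np.ascontiguousarray(a["pixels"][135:215,265:345,::-1])
c=cv2.convertScaleAbs(c,alpha=1.5,beta=15)
cv2.imwrite("pics/v.png",cv2.resize(c,(640,600),interpolation=cv2.INTER_CUBIC))
E
```

```text
(no output)
```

View pics/v.png

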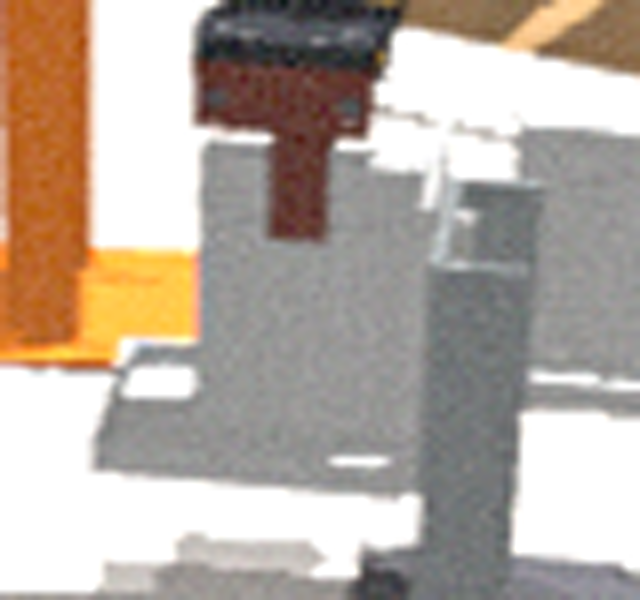

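The back plate lies against the face, with a bright hook end visible behind it at (465,222), so the hooks are in the slots. I go down, easing the forward push slightly.

Emit:
jog_arm --steps '[0,-0.008,0.012,0,0,0,-0.008,0.024,0,0,0,-0.008,0.032,0,0,0,-0.008,0.032,0,0]'

```text
time: 15.75
eef_pos: [557.2, 154.4, 205.7]
ee_rot: [-1.554, -0.274, 0.277]
contact_force: [-3.5, -1.6, -1.9]
opening: 15.9
```

Emit:
jog_arm --steps '[0,0,0.008,0,0,0,0,0.016,0,0,0,0,0.016,0,0]'

```text
time: 16.12
eef_pos: [557.3, 154.3, 202.7]
ee_rot: [-1.554, -0.274, 0.277]
contact_force: [-7.9, -2.5, 6.5]
opening: 15.6
```

Emit:
jog_arm --steps '[0,0,0.01,0,0,0,0,0.02,0,0,0,0,0.02,0,0]'

```text
time: 16.5
eef_pos: [557.3, 154.1, 198.5]
ee_rot: [-1.553, -0.274, 0.276]
contact_force: [-9.9, -3.4, 12.5]
opening: 15.6
```

Emit:
jog_arm --steps '[0,0,0.008,0,0,0,0,0.016,0,0,0,0,0.016,0,0]'

```text
time: 16.88
eef_pos: [557.2, 154.5, 192.6]
ee_rot: [-1.554, -0.274, 0.277]
contact_force: [-3.8, -1.3, -1.9]
opening: 15.5
```

Emit:
jog_arm --steps '[0,0,0.008,0,0,0,0,0.012,0,0,0,0,0.012,0,0]'

```text
time: 17.25
eef_pos: [557.2, 154.5, 191.2]
ee_rot: [-1.553, -0.274, 0.277]
contact_force: [-11.3, -3.8, 11.0]
opening: 16.1
```

Emit:
jog_arm --steps '[0,0,0.008,0,0,0,0,0.012,0,0,0,0,0.012,0,0]'

```text
time: 17.62
eef_pos: [557.2, 154.5, 191.1]
ee_rot: [-1.552, -0.274, 0.276]
contact_force: [-20.8, -5.6, 32.3]
opening: 16.0
```

Hard stop at TCP z 191.1 against an expected 191.3. A gentle upward tug will test whether the catch is out.

Emit:
jog_arm --steps '[0,-0.006,-0.012,0,0,0,-0.006,-0.022,0,0,0,-0.006,-0.022,0,0]'

```text
time: 18.0
eef_pos: [557.0, 154.8, 192.5]
ee_rot: [-1.553, -0.276, 0.276]
contact_force: [-0.2, -0.4, -3.4]
opening: 15.5
```

Emit:
jog_arm --steps '[0,0,-0.008,0,0,0,0,-0.008,0,0]'

```text
time: 18.25
eef_pos: [556.2, 154.5, 193.8]
ee_rot: [-1.554, -0.275, 0.277]
contact_force: [0.6, -0.1, -8.3]
opening: 15.6
```

Emit:
jog_arm --steps '[0,0.002,0.01,0,0,0,0.004,0.016,0,0,0,0.004,0.02,0,0,0,0.004,0.02,0,0]'

```text
time: 18.75
eef_pos: [557.1, 154.7, 191.2]
ee_rot: [-1.552, -0.275, 0.276]
contact_force: [-9.8, -2.1, 9.3]
opening: 15.6
```

Emit:
jog_arm --steps '[0.5,-0.002,-0.002,0,0,0.5,-0.002,-0.002,0,0,0.5,-0.002,-0.002,0,0,0.5,-0.002,-0.002,0,0,0.5,-0.002,-0.002,0,0,0.5,-0.002,-0.002,0,0]'

```text
time: 19.5
eef_pos: [557.1, 154.7, 190.1]
ee_rot: [-1.553, -0.276, 0.276]
contact_force: [0.4, -0.2, 0.8]
opening: 44.0
```

Emit:
jog_arm --steps '[0.5,-0.002,-0.1,0,0,0.5,-0.002,-0.25,0,0,0.5,-0.1,-0.5,0,0,0.5,-0.3,-0.6,0,0,0.5,-0.6,-0.6,0,0,0.5,-0.6,-0.6,0,0,0.5,-0.6,-0.6,0,0]'

```text
time: 20.38
eef_pos: [416.2, 103.1, 340.6]
ee_rot: [-1.552, -0.277, 0.275]
contact_force: [1.1, 0.7, 0.6]
opening: 43.7
```

```bash
python3 - <<'E'
from h import *
plan([500,0,300])
a=robot.snapshot("scene"); b=robot.snapshot("top")
k=lambda s,x,y:cv2.resize(np.ascontiguousarray(s["pixels"][y:y+100,x:x+66,::-1]),None,fx=6,fy=6,interpolation=cv2.INTER_CUBIC)
cv2.imwrite("pics/f.png",cv2.convertScaleAbs(np.hstack([k(a,275,140),k(b,180,150)]),alpha=1.3))
for q in("shelf_back","shelf_grip","upright_home"):
    for s in (a,b):
        for t in robot.tip_of(s,q)[:3]: print(q,t["p"],np.round(t["xy"],1),atz(s,t["xy"],196 if q=="shelf_grip" else 75).round(1))
E
```

```text
t 20.38 pos [416.2 103.1 340.6] yaw 0.352 tilt [ 0.001 -1.     0.001] F [1.1 0.7 0.6] op 43.7 -> shift [ 0.1722  0.1622 -0.5027] turn 0
shelf_back 0.77 [317.6 201.2] [612.4 166.6  75. ]
shelf_back 0.39 [354.4 266.8] [835.6 -75.4  75. ]
shelf_back 0.91 [216.9 191.5] [609.4 176.2  75. ]
shelf_back 0.66 [223.7 196.1] [596.7 157.2  75. ]
shelf_grip 0.68 [303.5 166.6] [564.8 150.9 196. ]
shelf_grip 0.93 [217.7 204.5] [560.1 155.3 196. ]
upright_home 0.85 [313.3 198.9] [594.1 172.2  75. ]
upright_home 0.74 [264.8 157.8] [305.7 343.3  75. ]
upright_home 0.96 [355.8 171.7] [ 666.4 -206.8   75. ]
upright_home 0.74 [152.5 302.3] [306.7 344.7  75. ]
upright_home 0.65 [218.6 190.4] [612.5 171.5  75. ]
```

View pics/f.png

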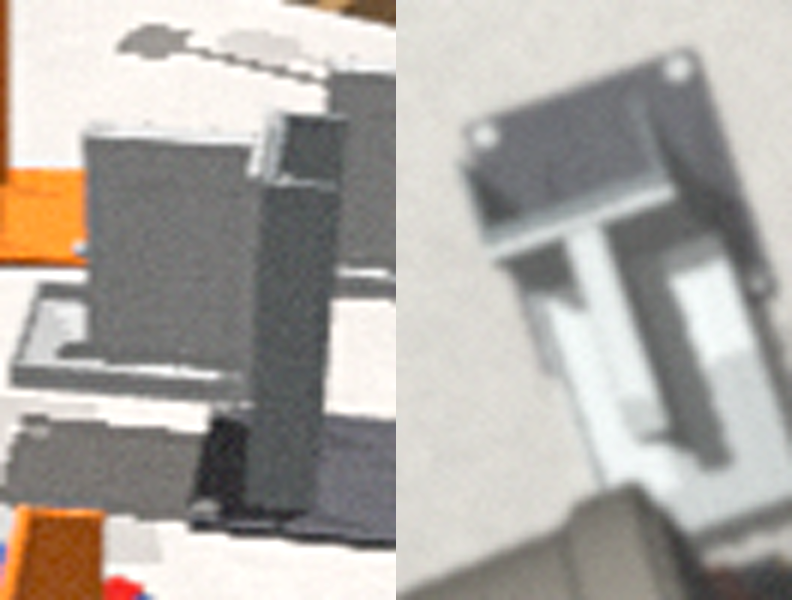

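The shelf hangs flush on the face and level, with its top edge (85–265, ~130) just above the upright's top. The gripper is well clear, so I hand the job in.

```bash
python3 -c "
from h import *
print(robot.finish_job())"
```

```text
the job is handed in; nothing more can be done
None
```

The hooked shelf now hangs on the grey upright with its hooks in the top two rows. I pressed it down past the catch, released it and backed the arm away. I handed the job in at about 20 s; no verdict is reported.

- **Regrasp:** the first grasp caught the bar about 25 mm too high because the fingers were still closing as I lifted. I set the shelf down on the free bench in front of the upright and gripped it again. My commands went slightly below the bench there and the force reached about 27 N. The second grip was good.
- **Insertion:** the picture showed the back plate on the face with a hook end visible behind it. The spring catch showed about 12 N of resistance, which then dropped away. The downward stop came at TCP z 191.1 mm against an expected 191.3 mm, and I pressed to about 32 N there.
- **Catch:** a gentle upward tug lifted the shelf 1–3 mm, then met about 5 N of resistance beyond the shelf's weight. This fits the catch being out in its window, but I never saw the catch itself. I then pressed the shelf back down to 191.2 mm before letting go.
- **Final picture:** after release the shelf is level and flush, and the gripper is clear of it. The tool reads about 1 N, which is noise. I touched nothing else, but did not measure the other things again.
- **Disagreement:** the scene camera read both the shelf and the upright about 5 mm to one side of my estimates. The shift was roughly the same for both, so I relied on their relative position and on contact.

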